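Load the long tube in the viewer and hold its spring shutter open to the mark

TASK

Take the long capped sample tube out of the tube rack and seat it upright, fully down, in the socket of the tube viewer, and let go of it. Then pull the viewer's spring-return shutter out by its upright handle until its pointer lines up with the upright ridge of the small dark steel marker on the scale, and finish while still holding it there so the light window stays open. Leave the three short tubes in the rack and do not shift the marker.

Things in the scene. Friction and masses are not known exactly. Their poses are not given: they have to be found in the camera images.
- long_tube: the only long sample tube: clear round tube 16 mm in diameter with a white push cap 20 mm in diameter and 24 mm tall, 110 mm long in all, about 25 g; standing in the rack. Origin at the centre of its underside, z axis along the tube to the cap
- short_tube_1: one of three short tubes, same diameters and same cap but 75 mm long in all; stays in the rack. Origin at the centre of its underside
- short_tube_2: another short tube, as short_tube_1
- short_tube_3: another short tube, as short_tube_1
- tube_rack: grey open tube rack, fixed, 100 x 100 x 68 mm, four 18 mm holes in a square 45 mm between centres; origin at the centre of its underside on the table. Tubes stand on its floor 18 mm above the table: the long tube's top is at 128 mm, the short ones' at 93 mm. Which hole holds the long tube varies
- viewer: tube viewer, fixed on the table: grey base plate (top at 22 mm), black 46 mm socket block in front, 70 mm behind the socket hole a dark sliding steel shutter over the white window of an upright grey light box, 90 mm wide, top at 117 mm. Origin on the table; x axis points from socket to light box, y axis is the way the shutter is pulled out (roughly to the robot's left)
- socket (a point): centre of the mouth of the socket for the tube, 67 mm above the table; blind hole 19 mm in diameter with a small chamfer, 35 mm deep (a seated tube's underside is 35 mm below this point and its top 75 mm above it)
- shutter (a joint): travel of the shutter in m: 0 closed, grows to at most 0.08 as it is pulled out along viewer +y; a spring pulls it back with about 5 N when closed and 12 N at 0.06, so it closes when let go
- handle_grip (a point): point to grip on the shutter's black upright handle, a flat tab 12 mm thick along viewer y, 28 mm wide along viewer x, its top 15 mm above this point (104 mm above the table); free all round from above, 54 mm clear between it and the light box when closed. It moves with the shutter
- pointer (a point): tip of the 4 mm thick, 10 mm tall steel pointer blade that sticks out from the foot of the handle toward the scale (viewer -x); moves with the shutter, at the same viewer y as the handle's middle
- mark (a point): end of the upright ridge (4 mm thick, 13 mm tall) of the small dark steel marker (16 mm wide) clamped on the aluminium scale rail in front of the handle; the pointer passes 2.5 mm from it. It lies 30 to 60 mm along viewer +y from the pointer of the closed shutter. Lined up means pointer and ridge have the same viewer y
- rider (a joint): where the marker sits on the scale, in m, 0 to 0.03; pointer and ridge are exactly lined up when the shutter joint equals this value + 0.030. The marker is stiff (30 N) and is not to be shifted

How it is judged:
On the way, in this order (a step that is already met when the one before it is completed fails the run):
1. the long tube stands seated in the socket, let go of, the shutter still closed (horizontal distance between long_tube and socket below 0.005 m and z of long_tube in the frame of socket below -0.031 m and angle between long_tube's own z axis and vertical below 0.15 rad and contact force between the fingers and long_tube below 0.1 N and value of joint shutter below 0.01 m), for 0.2 s.
2. the shutter is held out with the pointer at the mark (y of pointer in the frame of mark between -0.006 and 0.006 m and contact force between the fingers and shutter above 2 N), for 0.3 s.
At the end, for the whole second after the job is handed in: Fingers hold the shutter (over 2 N) at rest, pointer within 6 mm of the ridge; marker shifted under 5 mm; long tube untouched in the socket, within 4 mm of fully down, 5 mm of its axis and 0.15 rad of upright; short tubes within 15 mm of their starts (all of step 2 and contact force between long_tube and shutter below 0.1 N and velocity of joint shutter between -0.02 and 0.02 m/s and distance of mark from where it was at the start of the episode below 0.005 m and horizontal distance between long_tube and socket below 0.005 m and z of long_tube in the frame of socket below -0.031 m and angle between long_tube's own z axis and vertical below 0.15 rad and contact force between the fingers and long_tube below 0.1 N and distance of each of short_tube_1, short_tube_2, short_tube_3 from where it was at the start of the episode below 0.015 m); the arm keeps its last pose, push and grip.
It also fails if it takes over 58 s, if anything falls off the work surface, if the arm or the gripper's body presses on something with over 40 N, if the wrist force passes 120 N, or if a joint passes its speed limit or range.

ROBOT

A 6-joint arm with a two-finger parallel gripper is mounted at the origin on a cart in front of the work surface, level with it; the furniture and walls round the work are solid. World frame = base frame: x ahead of the robot, y to its left, z up, the work surface at z = 0. Lengths are in m, angles in rad, forces in N, time in s.
With the tool pointing down it reaches from about 0.3 to 0.95 m from the base axis. Payload 3.1 kg.
Tool frame: the origin (TCP) lies midway between the tips of the shut fingers; the grasp point (between the pads) lies 19 mm behind it; z points along the fingers, y is the line along which they close (so a half turn about z gives the same grasp; the last joint's range is limited). The gripper opens to 85 mm and grips with 20 to 120 N. Pads are 22 mm wide; open, the fingers measure 114 mm over their backs; the gripper's body (76 mm by 85 mm) begins 54 mm behind the grasp point. The pads swing forward as they close: fully open they stand 13 mm farther back than shut.
Start: joints at [-1.293, 0.308, 1.634, -0, 1.2, -0.07], TCP at [0.213, -0.588, 0.231] pointing down, gripper open.
Joint ranges: [-3.06, 3.06], [-0.79, 1.96], [0.05, 2.63], [-1.19, 4.34], [0.05, 2.64], [-2.94, 2.94]. Speed limits (rad/s): [2.79, 2.79, 3.14, 3.14, 3.14, 3.14].

INTERFACE

Orientations are given as a unit quaternion [w, x, y, z].
In Python, from rig import manip gives the robot as it stands.
- The arm moves only by the tool step_arm, never from a script. Its argument "increments" is a list of rows, each a list of 3 entries, a list of its own where there are three numbers: the opening, from 0 (shut) to 1 (fully open), then the shift along the tool's x, y, z in m, then the turn about the tool's z in degrees. A call has 1 to 8 rows; each row is the pose to reach, as a shift and turn from the pose commanded when the call began, along the tool's axes at that moment; what a row does not reach only later rows make up. A row lasts 1/10 s, in which the tool goes at most 50 mm and 8.59 degrees, less where a joint would pass 70% of its speed; a pose out of reach is approached as far as the arm can. A call with a gripper value outside its range is refused whole. The fingers move at their own pace and stop on an object; "squeeze" is the grip in N (left out, the last holds). Time passes only in rows, so rows that repeat a pose let the fingers close. It gives the time, the measured TCP pose, the force, the opening and the grip force at its end, in the units of the state.
- manip.observe(): the state, without advancing time (a new reading comes with each control period).
- manip.camera(name): name is "side" or "top"; returns a dict with "image" (480x640x3 uint8, blue, green, red), "z_map" (480x640 float32, m along the optical axis (not along the pixel's ray), 0 where there is no reading), "intrinsics" (3x3 intrinsics, pixels), "world_from_camera" (4x4, takes a point from camera to world coordinates). Camera axes: x right, y up, looking along -z (the intrinsics and any distortion apply to the point x, -y, -z); pixel columns grow to the right and rows downward; lengths in m; the calibration is good to about 2 mm. A picture is of the moment at which its call begins.
- manip.sign_off(): hands the job in; it is judged then, once.
Trained networks look in a picture, given as the dict that the camera call returned (one of the last four; its "shot" number tells which), for a name from the list of things; names that differ only in an ending like _2 or _b are one class to them, and where a whole thing is asked for, a point or a joint stands for the part that bears it (a point fixed in the world has none). Each returns a list of dicts, best first, with "confidence" (0 to 1); they miss things now and then, are a little off and sometimes report something else, mostly with a low value. They report only what shows in the picture. A call takes as long as a camera call.
- manip.search_frame(picture, query): "at" ([row, column] as shares, 0 to 1, of the picture: columns of its width, rows of its height, amid what is visible of it).
- manip.trace(picture, query): "mask" (480x640 bool, what is visible of it) and "at" ([row, column] as shares, 0 to 1, of the picture: columns of its width, rows of its height, amid what is visible of it).
- manip.tip_of(picture, query): "at" ([row, column] as shares, 0 to 1, of the picture: columns of its width, rows of its height: a listed point, or the origin of a listed thing).
The state is a dict: "time_s": time; "joint_positions": joint angles; "joint_vel": joint speeds; "effort": joint torques, N m; "tcp_pos": TCP position; "eef_rot": TCP orientation; "wrist_force": force on the tool from outside, world axes, zero at the start; "torque": the same for the moment, N m; "width": finger opening in m; "grip_force": force on a finger pad.
Only numpy, scipy, OpenCV 4.12 (cv2) and the standard library are available. Lean on these libraries where they do the work, as an engineer would, in place of code of your own. Each camera call takes 0.05 s, during which the arm holds its last target. There are 200 camera calls.

## Working session

There is one attempt and no reset: what is moved stays moved. The work goes in short steps, Python scripts to look and compute and a tool call to move; the robot and the scene stay as the last step left them, time stands still between calls to the robot, and variables do not carry over. Pictures are saved under pics/ and viewed, at most 10 in all, crops included, and the job is handed in when it is done.

Besides the shell and the picture viewer there is one more tool, called after "Request:" as name(argument=value, ...), one argument or row to a line, values as JSON. step_arm: Moves the arm, as the interface text tells. Its arguments: {"type":"object","properties":{"increments":{"type":"array"},"squeeze":{"type":"number"}},"required":["increments"]}

```bash
mkdir -p pics
cat > h.py <<'E'
import numpy as np, cv2
from rig import manip
def ray(p,at):
    r,c=at[0]*480,at[1]*640
    K=np.array(p["intrinsics"]);T=np.array(p["world_from_camera"])
    d=np.array([(c-K[0,2])/K[0,0],-(r-K[1,2])/K[1,1],-1.])
    return T[:3,3],T[:3,:3]@d
def at_z(p,at,z):
    o,d=ray(p,at);return o+d*(z-o[2])/d[2]
def pts(p,mask=None):
    K=np.array(p["intrinsics"]);T=np.array(p["world_from_camera"]);z=p["z_map"]
    r,c=np.indices(z.shape)
    P=np.stack([(c+.5-K[0,2])/K[0,0]*z,-(r+.5-K[1,2])/K[1,1]*z,-z],-1)@T[:3,:3].T+T[:3,3]
    ok=(z>0)
    if mask is not None: ok&=mask
    return P,ok
E
python3 - <<'E'
from h import *
np.set_printoptions(precision=4,suppress=True)
s=manip.observe();print({k:np.round(v,4) for k,v in s.items()})
for n in["top","side"]:
    p=manip.camera(n);cv2.imwrite(f"pics/{n}0.png",p["image"]);print(n,p.keys(),np.array(p["world_from_camera"]),p["intrinsics"])
    P,_=pts(p)
    for q in["long_tube","short_tube_1","tube_rack","viewer","socket","handle_grip","pointer","mark"]:
        for d in manip.tip_of(p,q)[:4]:
            a=d["at"];r,c=min(int(a[0]*480),479),min(int(a[1]*640),639)
            print(q,round(d["confidence"],2),np.round([a[0]*480,a[1]*640],1),"depthpt",P[r,c],p["z_map"][r,c])
E
```

```text
{'time_s': np.float64(0.0), 'joint_positions': array([-1.2927,  0.309 ,  1.6352, -0.    ,  1.1997, -0.0697]), 'joint_vel': array([-0.0012, -0.0006, -0.0015, -0.0005,  0.0009,  0.0007]), 'effort': array([ -0.0001, -41.5254, -27.6665,   0.0001,   0.0102,   0.    ]), 'tcp_pos': array([ 0.2128, -0.5868,  0.23  ]), 'eef_rot': array([-0.0011,  0.9849,  0.173 , -0.0001]), 'wrist_force': array([-0.8502,  0.4777,  0.4055]), 'torque': array([-0.0398, -0.0317, -0.0038]), 'grip_force': np.float64(0.0), 'width': np.float64(0.0852)}
top dict_keys(['image', 'z_map', 'intrinsics', 'world_from_camera', 'shot']) [[-0.0054  0.9827 -0.1849  0.324 ]
 [-1.     -0.0045  0.0053 -0.1033]
 [ 0.0044  0.185   0.9827  1.2484]
 [ 0.      0.      0.      1.    ]] [[598.5885   0.     318.382 ]
 [  0.     598.5885 232.2358]
 [  0.       0.       1.    ]]
long_tube 0.56 [282.4 387.5] depthpt [ 0.4442 -0.2455  0.0699] 1.1811769
short_tube_1 0.63 [253.2 400.2] depthpt [ 0.5024 -0.2734  0.0668] 1.1950753
short_tube_1 0.6 [261.  383.6] depthpt [ 0.4874 -0.2382  0.0742] 1.1848352
short_tube_1 0.5 [277.4 406.3] depthpt [ 0
[... 548 characters left out ...]
0.2829  0.2636]
 [-0.3107  0.4586 -0.8326 -0.8124]
 [ 0.0213  0.8791  0.4762  0.511 ]
 [ 0.      0.      0.      1.    ]] [[528.5434   0.     320.41  ]
 [  0.     528.5434 244.9764]
 [  0.       0.       1.    ]]
tube_rack 0.71 [367.3 334.4] depthpt [ 0.4507 -0.3291  0.0537] 0.67314684
viewer 0.67 [287.7 345.4] depthpt [ 0.547  -0.1152  0.0236] 0.89282566
socket 0.76 [260.1 317.7] depthpt [ 0.5071 -0.0823  0.0644] 0.8894842
handle_grip 0.79 [219.  321.7] depthpt [0.5454 0.0145 0.093 ] 0.96727127
pointer 0.6 [241.  308.6] depthpt [0.5352 0.0602 0.0233] 1.0356096
mark 0.6 [367.4 332.3] depthpt [ 0.4479 -0.3294  0.0546] 0.67171824
mark 0.56 [227.4 291.9] depthpt [0.5036 0.07   0.0535] 1.0205302
```

Run:
```python
import cv2
a=cv2.imread("pics/top0.png")[170:320,180:440];b=cv2.imread("pics/side0.png")[100:470,150:560]
cv2.imwrite("pics/a.png",cv2.resize(a,None,fx=3,fy=3,interpolation=cv2.INTER_CUBIC));cv2.imwrite("pics/b.png",cv2.resize(b,None,fx=1.6,fy=1.6,interpolation=cv2.INTER_CUBIC))
```

```text
(no output)
```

View pics/a.png

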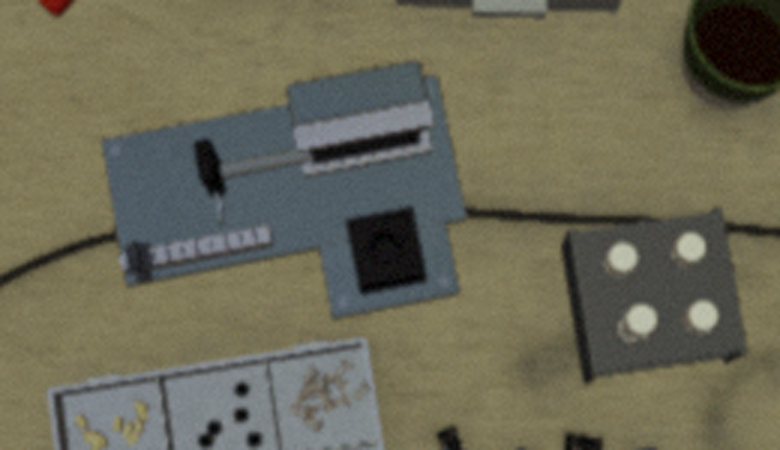

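View pics/b.png

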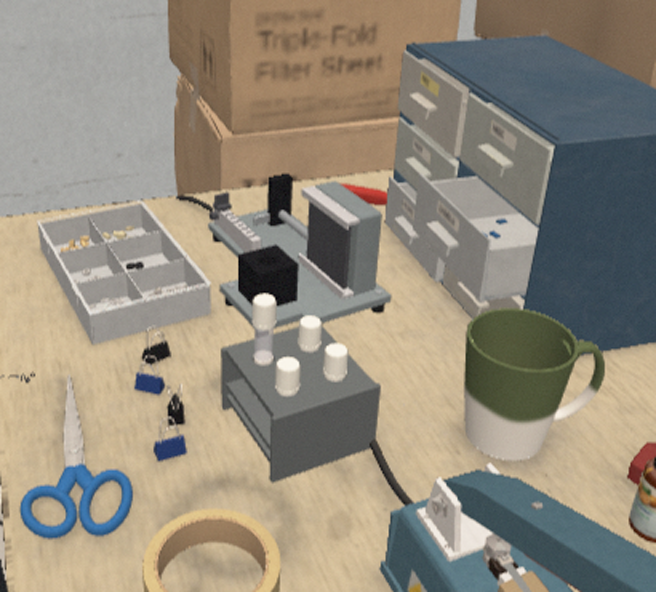

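The top view shows the long cap at full-image (row 276, col 394). The other three caps are short tubes, and the marker is at about (257, 226) at the left end of the scale. The side view confirms that the long tube stands alone at the near-left hole. Next I'll refine the geometry.

```bash
cat > m.py <<'E'
from h import *
np.set_printoptions(precision=4,suppress=True)
p=manip.camera("top");P,ok=pts(p);im=p["image"];g=im.min(2)
m=np.zeros(g.shape,np.uint8);m[235:300,370:430]=(g[235:300,370:430]>150)
n,l,s,c=cv2.connectedComponentsWithStats(m)
for i in range(1,n):
    if s[i,4]>20:
        a=[(c[i][1]+.5)/480,(c[i][0]+.5)/640]
        print("cap",s[i,4],c[i],"z128",at_z(p,a,.128)[:2],"z93",at_z(p,a,.093)[:2],"depth med",np.median(P[l==i],0))
# socket block top by colour and depth
dk=(im.max(2)<45);d=np.zeros_like(g);d[235:272,290:330]=dk[235:272,290:330]
n,l,s,c=cv2.connectedComponentsWithStats(d);i=1+s[1:,4].argmax()
q=np.argwhere(l==i)
print("sock px",s[i],c[i],"z67",at_z(p,[(c[i][1]+.5)/480,(c[i][0]+.5)/640],.067)[:2],"z depth pct",np.percentile(P[l==i][:,2],[10,50,90]))
sel=(l==i)&(abs(P[...,2]-.067)<.012);print("top by depth",sel.sum(),P[sel].mean(0))
pg=np.array([at_z(p,[(r+.5)/480,(k+.5)/640],.067)[:2] for r,k in q])
print("rect",cv2.minAreaRect((pg*1000).astype(np.float32)))
for nm in["socket","handle_grip","pointer","mark"]:
  for dct in manip.trace(p,nm)[:2]:
    M=dct["mask"]&ok;print(nm,round(dct["confidence"],2),M.sum(),np.array(dct["at"])*[480,640])
    Q=P[M]
    if len(Q): print("   pct z",np.percentile(Q[:,2],[5,50,95]),"rect",cv2.minAreaRect((Q[:,:2]*1000).astype(np.float32)))
side=manip.camera("side")
for nm,z in[("socket",.067),("handle_grip",.089),("pointer",.05),("mark",.05)]:
    R=[]
    for pp in(p,side):
        r=manip.tip_of(pp,nm)
        if nm=="mark" and pp is side:r=[x for x in r if x["at"][0]*480<300]
        if r:R.append(ray(pp,r[0]["at"]));print(nm,round(r[0]["confidence"],2),np.array(r[0]["at"])*[480,640],"at z",at_z(pp,r[0]["at"],z))
    if len(R)==2:
        A=sum(np.eye(3)-np.outer(d,d)/(d@d) for o,d in R);b=sum((np.eye(3)-np.outer(d,d)/(d@d))@o for o,d in R);print("  tri",np.linalg.solve(A,b))
E
python3 m.py
```

```text
cap 51 [409.7647 251.7647] z128 [ 0.4954 -0.2831] z93 [ 0.5008 -0.2887] depth med [ 0.5005 -0.2891  0.0922]
cap 51 [387.3137 255.2157] z128 [ 0.489  -0.2404] z93 [ 0.4942 -0.2447] depth med [ 0.4946 -0.2445  0.0916]
cap 52 [413.9615 274.5769] z128 [ 0.452  -0.2896] z93 [ 0.456  -0.2954] depth med [ 0.4555 -0.2953  0.0929]
cap 58 [393.5    275.8621] z128 [ 0.4498 -0.251 ] z93 [ 0.4537 -0.2556] depth med [ 0.4498 -0.2511  0.1269]
sock px [296 240  26  28 537] [308.3277 253.175 ] z67 [ 0.5029 -0.0903] z depth pct [0.0358 0.0656 0.0692]
top by depth 441 [ 0.5046 -0.0902  0.0661]
rect ((502.8636474609375, -90.44015502929688), (49.429649353027344, 43.55366897583008), 11.211065292358398)
socket 0.75 7099 [232.8   286.784]
   pct z [0.0177 0.0235 0.1169] rect ((544.8790283203125, -20.553421020507812), (175.07684326171875, 246.5327606201172), 11.15320873260498)
handle_grip 0.85 509 [222.912 268.416]
   pct z [0.031  0.0613 0.1051] rect ((573.7684936523438, -35.77306365966797), (46.873470306396484, 147.06822204589844), 23.630779266357422)
handle_grip 0.55 84 [275.52  410.688]
   pct z [0.0821 
[... 540 characters left out ...]
 ((500.63238525390625, 75.97447967529297), (16.893083572387695, 29.564552307128906), 89.95616912841797)
socket 0.83 [250.608 308.416] at z [ 0.5091 -0.0895  0.067 ]
socket 0.61 [262.704 315.904] at z [ 0.5009 -0.0929  0.067 ]
  tri [ 0.506  -0.0887  0.0645]
handle_grip 0.73 [222.912 248.384] at z [0.5615 0.0287 0.089 ]
handle_grip 0.64 [217.92  324.096] at z [0.5535 0.0235 0.089 ]
  tri [0.559  0.0297 0.086 ]
pointer 0.69 [243.504 249.984] at z [0.5269 0.0292 0.05  ]
pointer 0.92 [237.408 312.512] at z [0.5324 0.026  0.05  ]
  tri [0.5301 0.0287 0.0485]
mark 0.54 [250.176 225.216] at z [0.5134 0.0791 0.05  ]
mark 0.44 [225.504 289.792] at z [0.5045 0.0861 0.05  ]
  tri [0.5079 0.0794 0.0535]
```

```bash
cat > go.py <<'E'
import sys;from h import *
from scipy.spatial.transform import Rotation as R
np.set_printoptions(precision=4,suppress=True)
def rel(t,yaw=None):
    s=manip.observe();q=np.array(s["eef_rot"]);r=R.from_quat(q[[1,2,3,0]]);M=r.as_matrix()
    print("tcp",s["tcp_pos"],"yaw x",np.degrees(np.arctan2(M[1,0],M[0,0])),"tilt z",M[:,2],"F",s["wrist_force"],"w",s["width"],"g",s["grip_force"],"t",s["time_s"])
    print("shift",M.T@(np.array(t)-s["tcp_pos"]))
if __name__=="__main__": rel([float(v) for v in sys.argv[1:4]])
E
python3 go.py .45 -.251 .2
```

```text
tcp [ 0.213  -0.5876  0.2313] yaw x 19.9265997907371 tilt z [ 0. -0. -1.] F [ 0.1718 -0.0788  0.1033] w 0.0852963456227255 g 0.0 t 1.6
shift [ 0.3375 -0.2357  0.0313]
```

Request:
step_arm(
  increments=[
    [0.6, [0.03, -0.021, 0.0], 1],
    [0.6, [0.07, -0.049, 0.0], 3],
    [0.6, [0.11, -0.077, 0.0], 5],
    [0.6, [0.15, -0.105, 0.0], 7],
    [0.6, [0.19, -0.133, 0.0], 9],
    [0.6, [0.23, -0.161, 0.0], 9],
    [0.6, [0.27, -0.189, 0.0], 9],
    [0.6, [0.31, -0.217, 0.0], 9],
  ],
  squeeze=40,
)

```text
time_s: 2.4
tcp_pos: [0.4314, -0.2763, 0.2317]
eef_rot: [0.0, 0.995, 0.095, 0.0]
wrist_force: [1.1, -0.5, -0.4]
width: 0.0514
grip_force: 0.0
```

```bash
python3 go.py .4498 -.2512 .15
```

```text
tcp [ 0.4314 -0.2763  0.2317] yaw x 10.915078397593556 tilt z [ 0.0009 -0.0007 -1.    ] F [ 1.0505 -0.5335 -0.3962] w 0.05139694744105632 g 0.0 t 2.4
shift [ 0.0227 -0.0212  0.0817]
```

Request:
step_arm(
  increments=[
    [0.6, [0.012, -0.011, 0.01], 0],
    [0.6, [0.024, -0.0225, 0.025], 0],
    [0.6, [0.024, -0.0225, 0.025], 0],
    [0.6, [0.024, -0.0225, 0.025], 0],
    [0.6, [0.024, -0.0225, 0.025], 0],
  ],
)

```text
time_s: 2.9
tcp_pos: [0.4498, -0.2523, 0.207]
eef_rot: [0.001, 0.995, 0.095, 0.0]
wrist_force: [-0.2, 0.2, 0.1]
width: 0.0508
grip_force: 0.0
```

```bash
python3 go.py .4498 -.2512 .096
```

```text
tcp [ 0.4498 -0.2523  0.207 ] yaw x 10.887546804904009 tilt z [ 0.0008 -0.0011 -1.    ] F [-0.1773  0.2472  0.1309] w 0.050759875170254175 g 0.0 t 2.9
shift [ 0.0001 -0.0012  0.111 ]
```

Request:
step_arm(
  increments=[
    [0.6, [0.0, -0.001, 0.025], 0],
    [0.6, [0.0, -0.001, 0.05], 0],
    [0.6, [0.0, -0.001, 0.075], 0],
    [0.6, [0.0, -0.001, 0.095], 0],
    [0.6, [0.0, -0.001, 0.11], 0],
    [0.6, [0.0, -0.001, 0.11], 0],
    [0.6, [0.0, -0.001, 0.11], 0],
  ],
)

```text
time_s: 3.6
tcp_pos: [0.4497, -0.2514, 0.0969]
eef_rot: [0.0, 0.996, 0.095, 0.0]
wrist_force: [-0.4, -0.7, 0.9]
width: 0.0514
grip_force: 0.0
```

Request:
step_arm(
  increments=[
    [0.1, [0, 0, 0], 0],
    [0.1, [0, 0, 0], 0],
    [0.1, [0, 0, 0], 0],
    [0.1, [0, 0, 0], 0],
    [0.1, [0, 0, 0], 0],
    [0.1, [0, 0, 0], 0],
  ],
  squeeze=40,
)

```text
time_s: 4.2
tcp_pos: [0.4507, -0.251, 0.0976]
eef_rot: [0.001, 0.995, 0.095, 0.001]
wrist_force: [-0.4, 0.5, 6.4]
width: 0.018
grip_force: 39.0
```

Request:
step_arm(
  increments=[
    [0.1, [0, 0, -0.01], 0],
    [0.1, [0, 0, -0.03], 0],
    [0.1, [0, 0, -0.055], 0],
    [0.1, [0, 0, -0.08], 0],
    [0.1, [0, 0, -0.1], 0],
    [0.1, [0, 0, -0.11], 0],
    [0.1, [0, 0, -0.11], 0],
    [0.1, [0, 0, -0.11], 0],
  ],
)

```text
time_s: 5.0
tcp_pos: [0.449, -0.2499, 0.2055]
eef_rot: [-0.0, 0.995, 0.095, -0.001]
wrist_force: [-1.6, -0.5, -0.6]
width: 0.0179
grip_force: 39.3
```

```bash
python3 go.py .505 -.0902 .207
python3 - <<'E'
from h import *
p=manip.camera("side");cv2.imwrite("pics/c.png",p["image"])
E
```

```text
tcp [ 0.449  -0.2499  0.2055] yaw x 10.929564737099263 tilt z [-0.0012  0.0009 -1.    ] F [-1.5516 -0.5213 -0.5582] w 0.01787130666049721 g 39.321008920669556 t 5.0
shift [ 0.0853 -0.1461 -0.0014]
```

View pics/c.png

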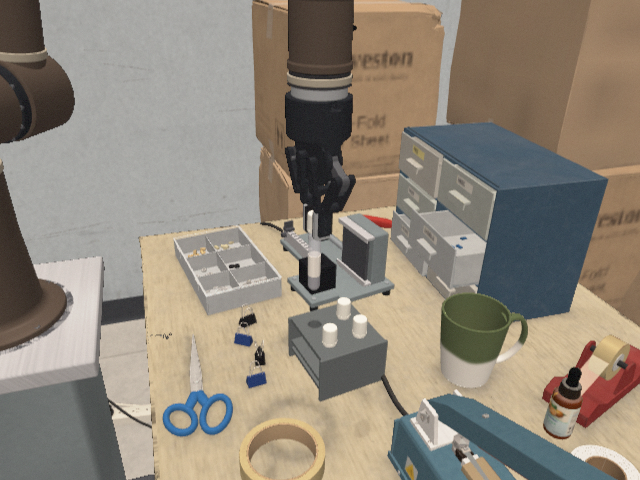

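Run:
```python
import cv2
b=cv2.imread("pics/c.png")[180:310,250:410]
cv2.imwrite("pics/d.png",cv2.resize(b,None,fx=4.5,fy=4.5,interpolation=cv2.INTER_CUBIC))
```

```text
(no output)
```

View pics/d.png

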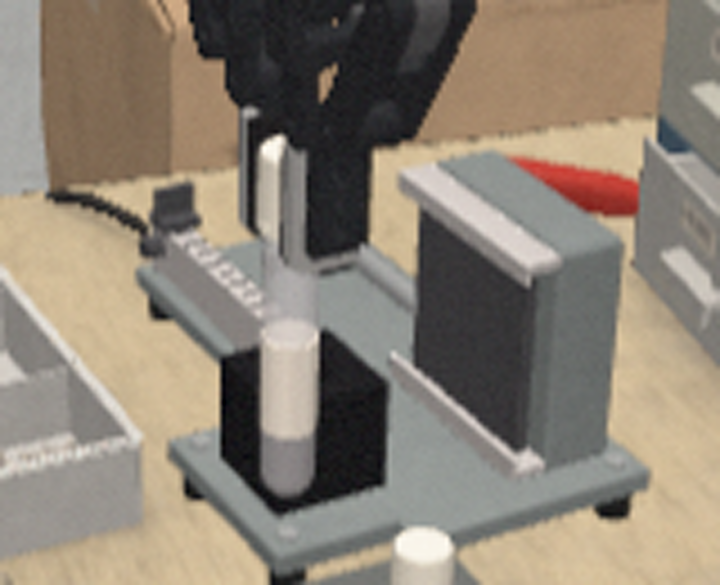

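Request:
step_arm(
  increments=[
    [0.1, [0.01, -0.018, 0.0], 0],
    [0.1, [0.03, -0.051, 0.0], 0],
    [0.1, [0.05, -0.085, 0.0], 0],
    [0.1, [0.07, -0.119, 0.0], 0],
    [0.1, [0.08, -0.137, 0.0], 0],
    [0.1, [0.084, -0.145, 0.0], 0],
    [0.1, [0.084, -0.145, 0.0], 0],
    [0.1, [0.084, -0.145, 0.0], 0],
  ],
)

```text
time_s: 5.85
tcp_pos: [0.5039, -0.0926, 0.2056]
eef_rot: [0.0, 0.995, 0.095, -0.001]
wrist_force: [0.2, -0.2, 0.1]
width: 0.018
grip_force: 39.3
```

The tube hangs upright in the fingers, with its bottom visible at about crop (287, 490). The marker is the dark upright block at crop (175, 205). I'll check the tube against the socket with the side camera.

```bash
python3 go.py .505 -.0902 .207
python3 - <<'E'
from h import *
np.set_printoptions(precision=4,suppress=True)
p=manip.camera("side");cv2.imwrite("pics/e0.png",p["image"])
P,ok=pts(p);im=p["image"]
# tube points: near expected axis
sel=ok&(np.hypot(P[...,0]-.504,P[...,1]+.092)<.02)&(P[...,2]>.08)&(P[...,2]<.165)
for z in np.arange(.085,.16,.01):
    s=sel&(abs(P[...,2]-z)<.005);
    if s.sum()>5:
        Q=P[s][:,:2]*1000
        # circle fit fixed radius 8
        from scipy.optimize import least_squares
        f=least_squares(lambda c:np.hypot(*(Q-c).T)-8,[504,-92],loss="soft_l1");print(round(z,3),s.sum(),f.x,np.abs(f.fun).mean())
print("lowest",np.percentile(P[sel][:,2],1))
# block top in side view
s=ok&(abs(P[...,2]-.067)<.004)&(np.hypot(P[...,0]-.505,P[...,1]+.09)<.036)&(im.max(2)<70)
print("block top",s.sum(),cv2.minAreaRect((P[s][:,:2]*1000).astype(np.float32)),P[s].mean(0))
cv2.imwrite("pics/e.png",cv2.resize(im[170:300,250:410],None,fx=4.5,fy=4.5,interpolation=cv2.INTER_CUBIC))
E
```

```text
tcp [ 0.5039 -0.0926  0.2056] yaw x 10.92328044150815 tilt z [-0.0016 -0.0003 -1.    ] F [ 0.2499 -0.1755  0.1439] w 0.017987498370416674 g 39.33006942272186 t 5.85
shift [ 0.0015 -0.0022 -0.0015]
0.125 8 [501.9388 -92.3653] 0.7628637567109469
0.135 54 [501.3614 -93.8265] 0.7087381691099943
0.145 55 [501.658  -93.9237] 0.6658436591900736
0.155 64 [501.4144 -94.475 ] 0.7327739870790486
lowest 0.12859247072022656
block top 402 ((503.8936767578125, -93.88294219970703), (46.335899353027344, 46.26517868041992), 10.45412826538086) [ 0.5023 -0.0958  0.0669]
```

View pics/e.png

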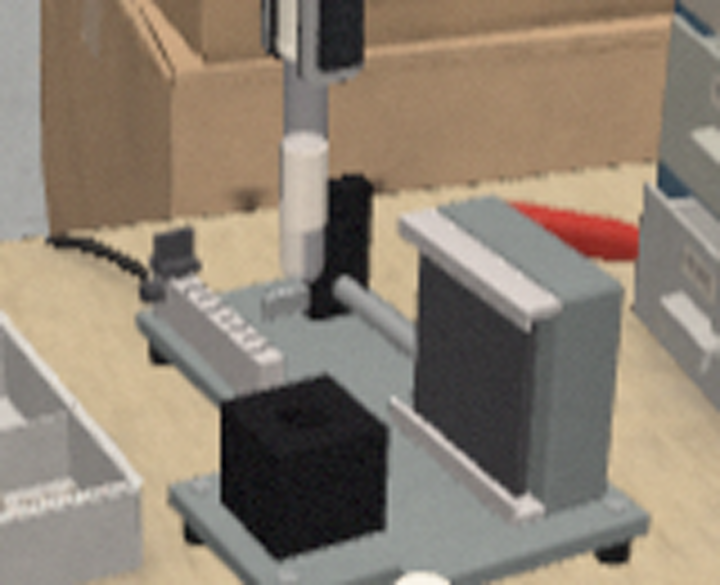

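The hole shows at crop (303, 418) and the tube's bottom at (302, 275), so the tube is about 2 mm off. I'll descend to just above the mouth and recheck.

Request:
step_arm(
  increments=[
    [0.1, [0.002, -0.0005, 0.01], 0],
    [0.1, [0.002, -0.0005, 0.03], 0],
    [0.1, [0.002, -0.0005, 0.045], 0],
    [0.1, [0.002, -0.0005, 0.05], 0],
    [0.1, [0.002, -0.0005, 0.05], 0],
    [0.1, [0.002, -0.0005, 0.05], 0],
    [0.1, [0.002, -0.0005, 0.05], 0],
  ],
)

```text
time_s: 6.6
tcp_pos: [0.5073, -0.0915, 0.1572]
eef_rot: [0.0, 0.995, 0.095, 0.001]
wrist_force: [-0.0, -0.5, -0.0]
width: 0.0183
grip_force: 39.3
```

```bash
python3 go.py .505 -.0902 .207
python3 - <<'E'
from h import *
from scipy.optimize import least_squares
np.set_printoptions(precision=4,suppress=True)
p=manip.camera("side")
P,ok=pts(p);im=p["image"]
sel=ok&(np.hypot(P[...,0]-.504,P[...,1]+.092)<.02)
for z in np.arange(.075,.16,.01):
    s=sel&(abs(P[...,2]-z)<.005)
    if s.sum()>5:
        Q=P[s][:,:2]*1000
        f=least_squares(lambda c:np.hypot(*(Q-c).T)-8,[504,-92],loss="soft_l1");print(round(z,3),s.sum(),f.x,np.abs(f.fun).mean())
s=ok&(abs(P[...,2]-.067)<.004)&(np.hypot(P[...,0]-.505,P[...,1]+.09)<.036)&(im.max(2)<70)
print("block top",s.sum(),cv2.minAreaRect((P[s][:,:2]*1000).astype(np.float32)))
cv2.imwrite("pics/f.png",cv2.resize(im[200:300,270:370],None,fx=6,fy=6,interpolation=cv2.INTER_CUBIC))
E
```

```text
tcp [ 0.5073 -0.0915  0.1572] yaw x 10.910199972429377 tilt z [ 0.0019 -0.0005 -1.    ] F [-0.0278 -0.4691 -0.0453] w 0.01833111161198419 g 39.33000683784485 t 6.6
shift [-0.0019 -0.0017 -0.0498]
0.085 45 [505.1602 -92.5886] 0.9881936372277099
0.095 43 [504.824 -93.07 ] 0.6565320051174995
0.105 56 [504.8093 -93.5867] 0.7283320805215959
0.115 56 [505.1703 -93.5273] 0.7478137738396345
0.125 54 [504.8699 -93.1746] 0.8077710017032466
0.135 59 [504.9326 -92.9484] 0.9247777558846122
0.145 56 [505.0517 -92.4455] 0.8123743225011976
0.155 51 [506.2666 -95.4152] 2.567171280350004
block top 372 ((503.24725341796875, -94.100341796875), (45.25811767578125, 48.148765563964844), 10.638172149658203)
```

View pics/f.png

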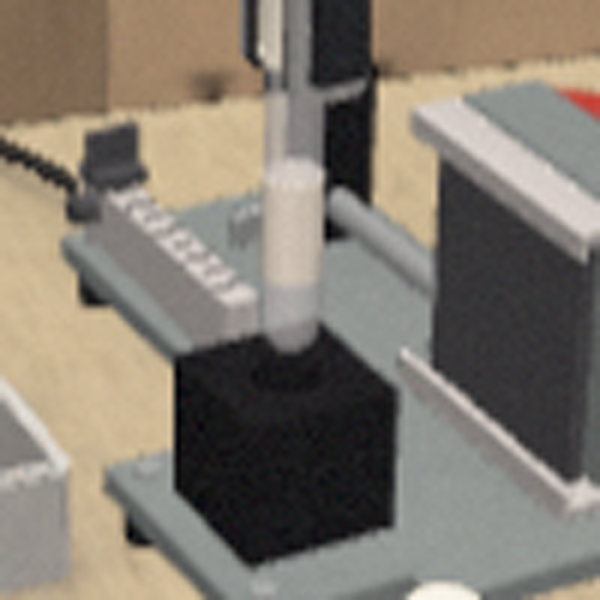

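The tube's bottom sits at crop (292, 340), about 1 mm right of the hole's axis at roughly x = 287. I'll correct by about 1.3 mm and insert.

Request:
step_arm(
  increments=[
    [0.1, [-0.0013, 0.0005, 0.0], 0],
    [0.1, [-0.0013, 0.0005, 0.003], 0],
    [0.1, [-0.0013, 0.0005, 0.006], 0],
    [0.1, [-0.0013, 0.0005, 0.01], 0],
    [0.1, [-0.0013, 0.0005, 0.014], 0],
    [0.1, [-0.0013, 0.0005, 0.018], 0],
    [0.1, [-0.0013, 0.0005, 0.022], 0],
    [0.1, [-0.0013, 0.0005, 0.022], 0],
  ],
)

```text
time_s: 7.45
tcp_pos: [0.505, -0.0916, 0.1335]
eef_rot: [-0.0, 0.995, 0.095, -0.0]
wrist_force: [0.9, 1.7, -0.6]
width: 0.0181
grip_force: 39.3
```

Request:
step_arm(
  increments=[
    [0.1, [0, 0, 0.004], 0],
    [0.1, [0, 0, 0.008], 0],
    [0.1, [0, 0, 0.012], 0],
    [0.1, [0, 0, 0.016], 0],
    [0.1, [0, 0, 0.02], 0],
    [0.1, [0, 0, 0.0215], 0],
    [0.1, [0, 0, 0.022], 0],
    [0.1, [0, 0, 0.022], 0],
  ],
)

```text
time_s: 8.25
tcp_pos: [0.5053, -0.0917, 0.1122]
eef_rot: [-0.0, 0.995, 0.095, -0.0]
wrist_force: [0.4, 3.0, -0.7]
width: 0.0179
grip_force: 39.4
```

Request:
step_arm(
  increments=[
    [0.1, [0, 0, 0.001], 0],
    [0.1, [0, 0, 0.002], 0],
    [0.1, [0, 0, 0.002], 0],
  ],
)

```text
time_s: 8.55
tcp_pos: [0.5061, -0.0919, 0.1116]
eef_rot: [0.0, 0.995, 0.095, 0.001]
wrist_force: [-0.5, 2.3, 5.8]
width: 0.0182
grip_force: 40.2
```

Request:
step_arm(
  increments=[
    [0.5, [0, 0, 0], 0],
    [0.5, [0, 0, 0], 0],
    [0.5, [0, 0, 0], 0],
    [0.5, [0, 0, 0], 0],
    [0.5, [0, 0, 0], 0],
  ],
)

```text
time_s: 9.05
tcp_pos: [0.505, -0.092, 0.11]
eef_rot: [0.0, 0.995, 0.095, -0.0]
wrist_force: [0.7, 0.4, 0.5]
width: 0.0426
grip_force: 0.0
```

Request:
step_arm(
  increments=[
    [0.5, [0, 0, -0.01], 0],
    [0.5, [0, 0, -0.03], 0],
    [0.5, [0, 0, -0.055], 0],
    [0.5, [0, 0, -0.08], 0],
    [0.5, [0, 0, -0.1], 0],
    [0.5, [0, 0, -0.1], 0],
    [0.5, [0, 0, -0.1], 0],
  ],
)

```text
time_s: 9.75
tcp_pos: [0.5054, -0.0919, 0.2107]
eef_rot: [0.0, 0.995, 0.095, 0.001]
wrist_force: [-0.1, 0.4, -0.3]
width: 0.0431
grip_force: 0.0
```

```bash
python3 go.py .56 .028 .2
python3 - <<'E'
from h import *
from scipy.optimize import least_squares
np.set_printoptions(precision=4,suppress=True)
p=manip.camera("side")
P,ok=pts(p);im=p["image"]
sel=ok&(np.hypot(P[...,0]-.504,P[...,1]+.092)<.02)
print("tube top z",np.percentile(P[sel&(P[...,2]<.17)][:,2],98))
cv2.imwrite("pics/g.png",cv2.resize(im[150:300,250:400],None,fx=4,fy=4,interpolation=cv2.INTER_CUBIC))
s=manip.camera("top")
for nm,z in[("socket",.067),("handle_grip",.089),("pointer",.05),("mark",.05)]:
    R=[]
    for pp in(s,p):
        r=manip.tip_of(pp,nm)
        if nm=="mark" and pp is p:r=[x for x in r if x["at"][0]*480<300]
        if r:R.append(ray(pp,r[0]["at"]));print(nm,round(r[0]["confidence"],2),np.array(r[0]["at"])*[480,640],"at z",at_z(pp,r[0]["at"],z))
    if len(R)==2:
        A=sum(np.eye(3)-np.outer(d,d)/(d@d) for o,d in R);b=sum((np.eye(3)-np.outer(d,d)/(d@d))@o for o,d in R);print("  tri",np.linalg.solve(A,b))
# handle top in both views
for n,pp in(("top",s),("side",p)):
    P,ok=pts(pp);q=ok&(abs(P[...,2]-.104)<.006)&(np.hypot(P[...,0]-.56,P[...,1]-.027)<.03)&(pp["image"].max(2)<90)
    if q.sum(): print(n,q.sum(),P[q].mean(0),cv2.minAreaRect((P[q][:,:2]*1000).astype(np.float32)))
    q=ok&(P[...,2]>.045)&(P[...,2]<.1)&(np.hypot(P[...,0]-.506,P[...,1]-.08)<.025)
    print(n,"marker",q.sum(),P[q].mean(0),P[q].max(0),P[q].min(0))
E
```

```text
tcp [ 0.5054 -0.0919  0.2107] yaw x 10.931244132483695 tilt z [ 0.0011 -0.0004 -1.    ] F [-0.0626  0.3713 -0.2995] w 0.04307156355929365 g 0.0 t 9.75
shift [ 0.0763 -0.1074  0.0107]
tube top z 0.14302849381932506
socket 0.84 [251.184 309.888] at z [ 0.5079 -0.0925  0.067 ]
socket 0.59 [263.184 315.008] at z [ 0.499  -0.0939  0.067 ]
  tri [ 0.504  -0.0915  0.0656]
handle_grip 0.67 [220.8   249.728] at z [0.5658 0.0261 0.089 ]
handle_grip 0.68 [217.584 324.48 ] at z [0.5546 0.0247 0.089 ]
  tri [0.5609 0.0274 0.0879]
pointer 0.83 [240.576 311.424] at z [0.5266 0.0144 0.05  ]
mark 0.7 [271.008 393.088] at z [ 0.4694 -0.2597  0.05  ]
mark 0.59 [223.68  291.072] at z [0.5091 0.0932 0.05  ]
  tri [ 0.4348 -0.2348  0.2177]
top 14 [0.5648 0.0315 0.1036] ((563.8084106445312, 31.265657424926758), (3.8353254795074463, 11.240537643432617), 84.83368682861328)
top marker 62 [0.5015 0.0785 0.055 ] [0.5107 0.0888 0.0683] [0.492  0.07   0.0466]
side 64 [0.5543 0.021  0.1019] ((556.19482421875, 20.575958251953125), (28.60593032836914, 10.958072662353516), 0.37565743923187256)
side marker 124 [0.4992 0.0708 0.0548] [0.5103 0.0809 0.0668] [0.4899 0.0552 0.0453]
```

View pics/g.png

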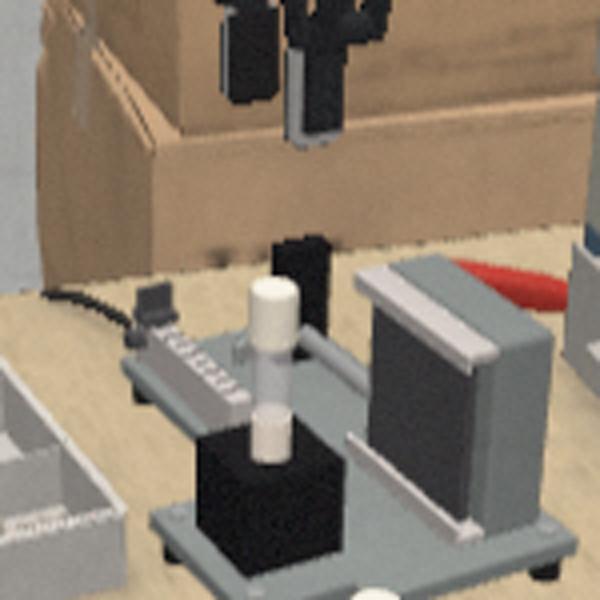

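The tube is seated, with its top at z = 0.143. The shutter is still closed. Next is the handle.

Request:
step_arm(
  increments=[
    [0.5, [0.015, -0.02, 0], 0],
    [0.5, [0.035, -0.05, 0], 0],
    [0.5, [0.055, -0.08, 0], 0],
    [0.5, [0.068, -0.1, 0], 0],
    [0.5, [0.071, -0.105, 0], 0],
    [0.5, [0.071, -0.105, 0.02], 0],
    [0.5, [0.071, -0.105, 0.05], 0],
    [0.5, [0.071, -0.105, 0.08], 0],
  ],
)

```text
time_s: 11.05
tcp_pos: [0.5555, 0.0241, 0.13]
eef_rot: [0.0, 0.995, 0.095, 0.001]
wrist_force: [0.2, -0.7, -0.1]
width: 0.0425
grip_force: 0.0
```

```bash
python3 go.py .555 .025 .072
python3 - <<'E'
from h import *
p=manip.camera("side")
cv2.imwrite("pics/i.png",cv2.resize(p["image"][150:300,250:400],None,fx=4,fy=4,interpolation=cv2.INTER_CUBIC))
E
```

```text
tcp [0.5555 0.0241 0.13  ] yaw x 10.9323340303693 tilt z [ 0.0016 -0.0006 -1.    ] F [ 0.2258 -0.6713 -0.0549] w 0.04249025345952131 g 0.0 t 11.05
shift [-0.0004 -0.0011  0.058 ]
```

View pics/i.png

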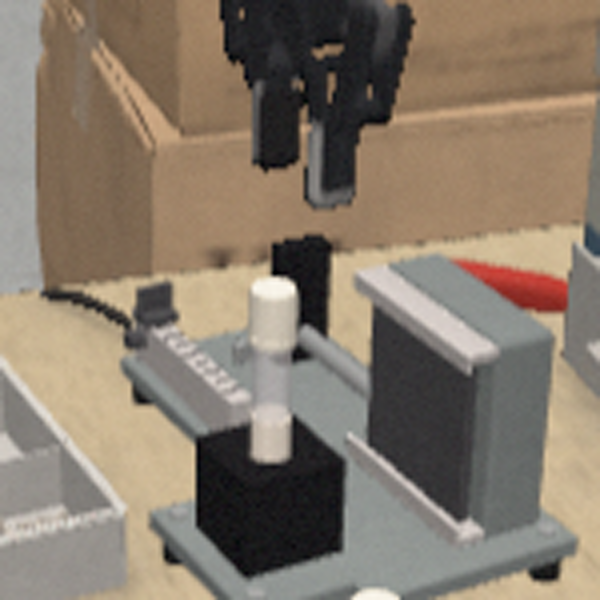

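The fingers straddle the handle top (finger midpoint at crop (303, 180), handle at (301, 245)). I'll descend and grip.

Request:
step_arm(
  increments=[
    [0.5, [0, -0.001, 0.015], 0],
    [0.5, [0, -0.001, 0.03], 0],
    [0.5, [0, -0.001, 0.045], 0],
    [0.5, [0, -0.001, 0.056], 0],
    [0.5, [0, -0.001, 0.056], 0],
    [0.5, [0, -0.001, 0.056], 0],
  ],
)

```text
time_s: 11.7
tcp_pos: [0.555, 0.0256, 0.0742]
eef_rot: [-0.0, 0.995, 0.095, -0.0]
wrist_force: [0.1, -0.4, 0.7]
width: 0.0428
grip_force: 0.0
```

Request:
step_arm(
  increments=[
    [0, [0, 0, 0], 0],
    [0, [0, 0, 0], 0],
    [0, [0, 0, 0], 0],
    [0, [0, 0, 0], 0],
    [0, [0, 0, 0], 0],
    [0, [0, 0, 0], 0],
  ],
  squeeze=80,
)

```text
time_s: 12.3
tcp_pos: [0.5555, 0.0265, 0.0753]
eef_rot: [-0.0, 0.995, 0.095, 0.001]
wrist_force: [-1.8, 4.1, 5.6]
width: 0.0106
grip_force: 78.9
```

Request:
step_arm(
  increments=[
    [0, [0, -0.006, 0], 0],
    [0, [0, -0.014, 0], 0],
    [0, [0, -0.022, 0], 0],
    [0, [0, -0.03, 0], 0],
    [0, [0, -0.038, 0], 0],
    [0, [0, -0.045, 0], 0],
    [0, [0, -0.05, 0], 0],
    [0, [0, -0.05, 0], 0],
  ],
)

```text
time_s: 13.1
tcp_pos: [0.5467, 0.072, 0.0753]
eef_rot: [0.003, 0.995, 0.096, 0.001]
wrist_force: [-0.2, -10.0, 5.2]
width: 0.0108
grip_force: 79.1
```

```bash
python3 go.py .555 .025 .072
python3 - <<'E'
from h import *
np.set_printoptions(precision=4,suppress=True)
p=manip.camera("side");s=manip.camera("top")
a=cv2.resize(p["image"][185:260,255:355],(800,600),interpolation=cv2.INTER_CUBIC);cv2.imwrite("pics/k.png",a)
b=cv2.resize(s["image"][200:280,190:290],(750,600),interpolation=cv2.INTER_CUBIC);cv2.imwrite("pics/l.png",b)
for pp in(p,s):
  for nm in("pointer","mark"):
    for r in manip.tip_of(pp,nm)[:2]:print(nm,round(r["confidence"],2),np.array(r["at"])*[480,640],at_z(pp,r["at"],.05))
E
```

```text
tcp [0.5467 0.072  0.0753] yaw x 11.042571587702614 tilt z [ 0.0025 -0.0054 -1.    ] F [ -0.2355 -10.0113   5.1556] w 0.010761182108677606 g 79.08097743988037 t 13.1
shift [-0.0008  0.0477  0.0036]
pointer 0.56 [228.    298.688] [0.5183 0.0709 0.05  ]
mark 0.49 [227.088 289.728] [0.5026 0.0794 0.05  ]
pointer 0.62 [248.592 228.992] [0.5166 0.0715 0.05  ]
```

View pics/k.png

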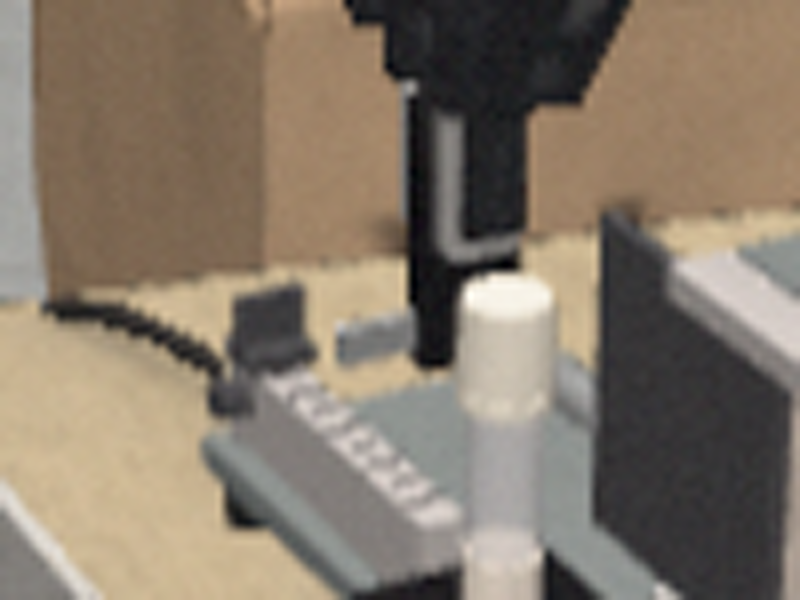

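View pics/l.png

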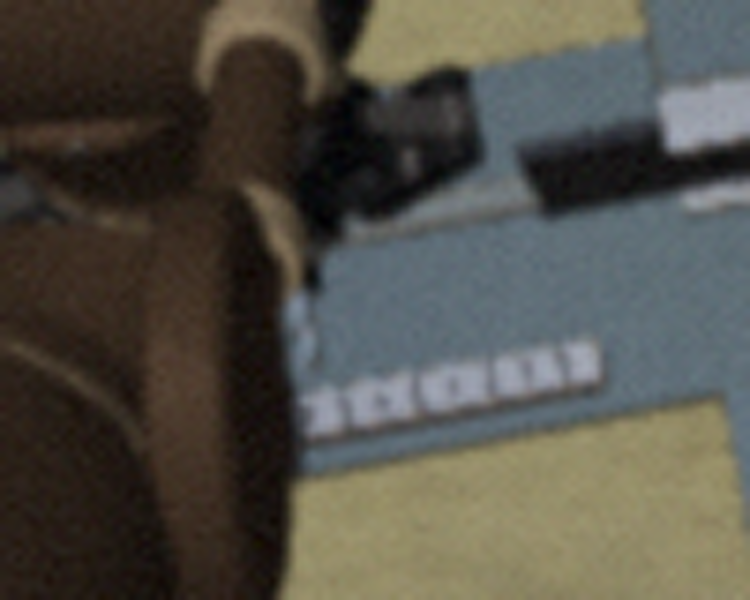

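The side picture (8x crop) shows the pointer tip at about crop (338, 345) and the ridge's near end at about (303, 310). That leaves about 12 mm of travel to go. I've used all ten pictures, so from here I'll work from numbers.

Request:
step_arm(
  increments=[
    [0, [0, -0.003, 0], 0],
    [0, [0, -0.006, 0], 0],
    [0, [0, -0.009, 0], 0],
    [0, [0, -0.011, 0], 0],
    [0, [0, -0.011, 0], 0],
    [0, [0, -0.011, 0], 0],
    [0, [0, -0.011, 0], 0],
  ],
)

```text
time_s: 14.1
tcp_pos: [0.5448, 0.0819, 0.0753]
eef_rot: [0.003, 0.995, 0.096, 0.001]
wrist_force: [-0.5, -11.0, 5.6]
width: 0.0109
grip_force: 79.1
```

```bash
python3 go.py .5555 .0265 .0753
python3 - <<'E'
from h import *
np.set_printoptions(precision=4,suppress=True,linewidth=200)
for i in range(2):
  for n in("side","top"):
    pp=manip.camera(n)
    for nm in("pointer","mark"):
      for r in manip.tip_of(pp,nm)[:2]:print(n,nm,round(r["confidence"],2),np.array(r["at"])*[480,640],at_z(pp,r["at"],.05))
    if n=="side":p=pp
g=cv2.cvtColor(p["image"],cv2.COLOR_BGR2GRAY)
print(list(range(280,310)))
for r in range(214,236):print(r,g[r,280:310])
P,ok=pts(p)
th=np.radians(10.9);u=np.array([-np.sin(th),np.cos(th)]);v=np.array([np.cos(th),np.sin(th)])
Q=P[...,:2]-[.5036,-.094]
print("viewer y mm / x mm / z")
for r in range(216,234,2):print(r,"y",np.round(1000*Q[r,282:306]@u).astype(int),"\n    x",np.round(1000*Q[r,282:306]@v).astype(int))
E
```

```text
tcp [0.5448 0.0819 0.0753] yaw x 11.0269341151349 tilt z [ 0.0026 -0.0061 -1.    ] F [ -0.451  -10.9764   5.5736] w 0.01092689772662484 g 79.0893280506134 t 14.1
shift [-0.      0.0564  0.0004]
side mark 0.56 [226.224 291.392] [0.5067 0.0822 0.05  ]
top pointer 0.85 [249.984 221.184] [0.5138 0.0872 0.05  ]
top mark 0.63 [256.608 400.512] [ 0.4986 -0.2756  0.05  ]
top mark 0.6 [249.024 225.792] [0.5158 0.078  0.05  ]
side pointer 0.79 [224.88  293.376] [0.512  0.0869 0.05  ]
side mark 0.58 [226.992 293.696] [0.5101 0.0778 0.05  ]
top pointer 0.93 [249.984 223.232] [0.5138 0.0831 0.05  ]
top pointer 0.59 [270.48 393.28] [ 0.4704 -0.2602  0.05  ]
top mark 0.38 [247.488 223.296] [0.5189 0.0831 0.05  ]
[280, 281, 282, 283, 284, 285, 286, 287, 288, 289, 290, 291, 292, 293, 294, 295, 296, 297, 298, 299, 300, 301, 302, 303, 304, 305, 306, 307, 308, 309]
214 [108 106 110 108 110 107 109 106 128 134 137 134 136 138 136 136 135 134 134 130 128 119 109  94  18  16  26  55 109 133]
215 [105 106 105 110 108 109 108 108 132 135 132 132 135 134 135 134 135 136 137 137 132 128 114 100  21  27  24  31
[... 3685 characters left out ...]
[64 20 22 19 22 25 26 27 31 32 36 83 85 40 43 45 47 48 50 53 56 56 59 60]
228 y [ 261  176  169  164  163  163  161  161  163  159  161  160  157  249  246  244  243  244  239  241  240  241 -660  156] 
    x [  58   21   20   19   21   23   25   27   30   30   33   35   36   84   85   86   88   91   91   94   96   99 -372   59]
230 y [231 181 174 163 161 160 158 158 160 159 158 239 241 240 240 236 235 233 234 235 234 234 229 232] 
    x [45 23 22 19 20 22 23 25 28 30 32 74 77 79 81 82 84 85 88 91 93 95 95 99]
232 y [168 166 164 164 163 162 159 155 153 156 152 153 152 230 234 229 226 226 226 224 222 224 223 223] 
    x [15 16 17 20 21 23 23 24 25 28 29 31 33 74 78 78 79 82 84 86 87 90 92 94]
```

In the side depth, the ridge face is at viewer y of about 165 mm and the pointer face is at about 162.3 mm, so roughly 2.8 mm remains.

Request:
step_arm(
  increments=[
    [0, [0, -0.0015, 0], 0],
    [0, [0, -0.003, 0], 0],
    [0, [0, -0.003, 0], 0],
    [0, [0, -0.003, 0], 0],
    [0, [0, -0.003, 0], 0],
    [0, [0, -0.003, 0], 0],
    [0, [0, -0.003, 0], 0],
    [0, [0, -0.003, 0], 0],
  ],
)

```text
time_s: 15.5
tcp_pos: [0.5442, 0.0847, 0.0753]
eef_rot: [0.003, 0.995, 0.096, 0.001]
wrist_force: [-0.0, -11.7, 5.4]
width: 0.0108
grip_force: 79.1
```

```bash
cat > chk.py <<'E'
from h import *
th=np.radians(10.9);u=np.array([-np.sin(th),np.cos(th)]);v=np.array([np.cos(th),np.sin(th)])
for i in range(2):
    p=manip.camera("side");P,ok=pts(p);Q=1000*(P[...,:2]-[.5036,-.094]);y=Q@u;x=Q@v;z=1000*P[...,2]
    w=ok&(y>140)&(y<180)
    r,c=np.indices(y.shape)
    rid=w&(x>20)&(x<36)&(r>=221)&(r<=226)&(c>=284)&(c<=292);ptr=w&(x>40)&(x<57)&(z>44)&(z<62)&(r<232)
    print("ridge",rid.sum(),np.median(y[rid]),y[rid].mean(),"ptr",ptr.sum(),np.median(y[ptr]),y[ptr].mean())
    s=ok&(np.hypot(Q[...,0],Q[...,1])<22);print("tube top",np.percentile(z[s&(z<170)],98))
E
python3 chk.py; python3 go.py .5555 .0265 .0753
```

```text
ridge 48 165.25582328648625 165.53459811266652 ptr 44 164.88855133716817 165.27862183392975
tube top 142.7438060897914
ridge 46 165.34951790819963 165.37608690523476 ptr 43 165.1030707536058 165.11955423505427
tube top 142.80510225435262
tcp [0.5442 0.0847 0.0753] yaw x 11.0223484738278 tilt z [ 0.0027 -0.0063 -1.    ] F [  0.7481 -11.5943   5.6993] w 0.010481811883970954 g 79.1010046005249 t 15.6
shift [-0.0001  0.0592  0.0004]
```

Pointer and ridge now agree within 0.5 mm, the grip holds at 79 N and the tube is still seated. Handing in.

```bash
python3 -c "
from rig import manip
print(manip.sign_off())"
```

```text
the job is handed in; nothing more can be done
None
```

I handed the job in with the long tube let go and fully down in the socket, and the shutter held open with its pointer within about 0.5 mm of the marker ridge (side-camera depth); no verdict came back.

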